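# Move the push-fit filter to the other bench outlet

## Robot

A 7-joint arm with a two-finger parallel gripper is mounted at the origin on a cart in front of the work surface, level with it; the furniture and walls round the work are solid. World frame = base frame: x ahead of the robot, y to its left, z up, the work surface at z = 0. Lengths are in m, angles in degrees, forces in N, time in s.
With the tool pointing down it reaches from about 0.425 to 0.825 m from the base axis. Payload 3.6 kg.
Tool frame: the origin (TCP) lies midway between the tips of the shut fingers; the grasp point (between the pads) lies bot.hold_point_z behind it (bot.hold_point_z is the distance from the TCP to the grasp point, in m); z points along the fingers, y is the line along which they close (so a half turn about z gives the same grasp; the last joint's range is limited). The gripper opens to 93 mm and grips with 3 to 60 N. Pads are 15 mm wide; open, the fingers measure 128 mm over their backs; the gripper's body (75 mm by 188 mm) begins 65 mm behind the grasp point.
Start: joints at [75.659, 35.231, -0.722, 81.555, 0.464, 63.22, -2.315], TCP at [0.144, -0.634, 0.18] pointing down, gripper open.
Joint ranges: [-178.69, 178.69], [-17.37, 117.87], [-77.05, 75.6], [15.02, 138.74], [-78.02, 258.01], [0.78, 113.62], [-162.83, 162.83]. Speed limits (degrees/s): [159.86, 159.86, 180, 180, 180, 180, 180].

## Interface

Orientations are given as [roll, pitch, yaw] about the fixed x, y, z axes, in that order (R = Rz(yaw) Ry(pitch) Rx(roll)).
In Python, from bench import bot gives the robot as it stands.
- The arm moves only by the shell command python3 -m creep 'ROWS'. ROWS is JSON, a list of rows, each an object with "offset": the shift along the tool's x, y, z in cm, a list of three; "angular": the turn, a rotation vector about the tool's x, y, z in degrees, a list of three; "grip": the finger opening in cm, from 0 to 9.3. In form: [{"offset": [dx, dy, dz], "angular": [wx, wy, wz], "grip": grip}, ...]. A call has 1 to 10 rows; each row is the pose to reach, as a shift and turn from the pose commanded when the call began, along the tool's axes at that moment; what a row does not reach only later rows make up. A row lasts 1/8 s, in which the tool goes at most 62.5 mm and 10.7 degrees, less where a joint would pass 70% of its speed; a pose out of reach is approached as far as the arm can. A call with a gripper value outside its range is refused whole. The fingers move at their own pace and stop on an object; the grip force is fixed at half the most. Time passes only in rows, so rows that repeat a pose let the fingers close. It gives the time, the measured TCP pose, the force, the opening and the grip force at its end, in the units of the state.
- bot.state(): the state, without advancing time (a new reading comes with each control period).
- bot.snapshot(name): name is "scene" or "top"; returns the picture (400x640x3 uint8, red, green, blue); there is no depth.
- bot.camera_model(name): a dict with "fx", "fy", "cx", "cy" (pixels), "eye" and "orientation" of the camera in the world. Camera axes: x right, y down, z forward; pixel columns grow to the right and rows downward; lengths in m; the calibration is good to about 2 mm. A picture is of the moment at which its call begins. camera_model takes no time and is no camera call.
- bot.job_done(): hands the job in; it is judged then, once.
Trained networks look in the newest picture that a camera, given by its name, has taken for a name from the list of things; names that differ only in an ending like _2 or _b are one class to them, and where a whole thing is asked for, a point or a joint stands for the part that bears it (a point fixed in the world has none). Each returns a list of dicts, best first, with "confidence" (0 to 1); they miss things now and then, are a little off and sometimes report something else, mostly with a low value. They report only what shows in the picture. A call takes as long as a camera call. They do not tell look-alikes from the thing itself.
- bot.look_for(name, camera): "extent" ([centre column, centre row, width, height] in pixels, round what is visible of it).
- bot.cut_out(name, camera): "mask" (400x640 bool, what is visible of it) and "extent" ([centre column, centre row, width, height] in pixels, round what is visible of it).
The state is a dict: "t": time; "qpos": joint angles; "qd": joint speeds; "effort": joint torques, N m; "position": TCP position; "tcp_rot": TCP orientation; "contact_force": force on the tool from outside, world axes, zero at the start; "moment": the same for the moment, N m; "width": opening from 0.0 (shut) to 1.0 (fully open); "grip_force": force on a finger pad.
Only numpy, scipy, OpenCV 4.12 (cv2) and the standard library are available. Lean on these libraries where they do the work, as an engineer would, in place of code of your own. Each camera call takes 0.05 s, during which the arm holds its last target. There are 200 camera calls.

## Task

Move the push-fit air filter from the bench outlet it sits on to the free outlet: press its release ring back against the filter body and, keeping it pressed, draw the filter straight off the rigid tube, then push it onto the free outlet's tube until it is fully home, let go so that the ring springs out and the teeth lock, and leave it there. Squeeze, pull and push gently - never wrench the filter against its locked teeth or ram it - do not drop it, and leave everything else where it stands.

Things in the scene. Friction and masses are not known exactly. Their poses are not given: they have to be found in the camera images.
- filter: Air filter: white ribbed plastic cylinder 34 mm across, grey release ring at its open end, aluminium cap 44 mm wide at its closed end; 0.12 kg. Origin: on its axis in the mouth of the body; +x points out of the mouth, towards the outlet. The body ends at x = -40 mm. Greased bore 16.6 mm across, 28 mm deep. Two teeth 8 to 11 mm behind the mouth lock into the tube's groove. Roll does not matter.
- ring (a joint): Travel of the release ring towards the filter's closed end; 0 = out, 0.004 m = pressed; the teeth are clear of the tube from about 0.003. Spring: 5 N starts it, 9 N presses it fully; teeth that the valve pin keeps loaded rub and need about 2 N more. Over 40 N a side may crack it. Unless it is pressed, the teeth hold the filter. A tube's nose pushed in also spreads teeth and moves the ring.
- ring_face (a point): Centre of the ring's flat front face (looking to the outlet), on the filter's axis, 11 mm in front of the mouth, 7 mm when pressed. Flange 46 mm across, 5 mm thick, with a 19 mm hole for the tube; it stands 15 mm proud of the tube. Ring face to rear face of the filter: 51 mm, 47 mm pressed; these two faces can be pinched from above, fingertips just clear above the tube.
- filter_end (a point): Centre of the filter's flat rear face (aluminium, 44 mm across), on its axis, 40 mm behind its origin.
- outlet_a: The bench outlet that carries the filter at the start, bolted down: steel foot 80 mm across, grey column 40 mm across and 130 mm high, small valve knob behind, and a level rigid steel tube in front. Origin: centre of the foot's underside. The tube points along its -x, axis 100 mm above the worktop; boss and nut end 40 mm, the tube 125 mm in front of the column's axis.
- outlet_b: The free outlet, the same in every way as outlet_a. Which of the two is on the left changes, and they stand at various angles.
- outlet_a_home (a point): Point on the axis of outlet_a's tube, 25.5 mm behind its tip, where the filter's origin lies when locked on. x axis along the tube towards the column. When the ring is pressed, the valve pin in the tube pushes the filter off by about 4 mm, with 8 N falling to 4 N.
- outlet_b_home (a point): The same point on outlet_b's tube, where the filter's origin rests when locked on. To lock, push the filter past this point, towards the column, against the valve pin's 8 to 10 N; 2.5 mm past it the bore's bottom meets the tip: a hard stop. Then let the ring out before the filter slips back past this point. Once let go, the valve pin pushes the locked filter back to this point.
- outlet_b_tip (a point): Centre of the tip of outlet_b's tube. The tube is 15 mm across, its last 7 mm taper to 7.6 mm; a groove for the teeth, 6 mm wide and 2.3 mm deep, begins 14.5 mm behind the tip. A sprung valve pin, 5 mm across, stands 7 mm out of the tip: 4 N starts to push it in, 10 N at the hard stop.
- specimen_cup_b: Bystander: specimen cup with orange lid, 60 mm across, 64 mm high, between the outlets; origin at the centre of its foot.
- stain_jar: Bystander: glass stain jar with black lid, 56 mm across, 115 mm high, front right; origin at the centre of its foot.
- beaker: Bystander: glass beaker with stirring rod, 73 mm across, 136 mm high, back right; origin at the centre of its foot.
There are look-alikes about, which are no part of the job. What is shaped like the filter but blue is not meant.

How it is judged (in metres and radians):
On the way, in this order (a step that is already met when the one before it is completed fails the run):
1. the filter is drawn right off the first outlet's tube, 50 mm or more from its locked place (distance between filter and outlet_a_home above 0.05 m), for 0.2 s.
2. the filter is fully home on the other outlet's tube (distance between filter and outlet_b_home below 0.004 m), for 0.2 s.
At the end, for the whole second after the job is handed in: The filter is on the other outlet's tube, its origin within 4 mm of the locked place and its axis within 0.12 rad of the tube's, the release ring sprung out (less than 1 mm of travel, so the teeth are in the groove), at rest (distance between filter and outlet_b_home below 0.004 m and angle between the x axis of filter and the x axis of outlet_b, either way round below 0.12 rad and value of joint ring below 0.001 m and linear speed of filter below 0.02 m/s); the robot touches nothing.
It fails at once if the filter is pulled, pushed or levered against either outlet with more than 40 N in all (a locked filter, pushed by the valve pin, makes 16 N) (contact force between filter and outlet_a above 40 N or contact force between filter and outlet_b above 40 N).
It fails at once if the fingers squeeze the filter and its ring with more than 40 N a side (80 N in all) (contact force between the fingers and filter above 80 N).
It fails at once if the filter is dropped (its axis below 50 mm) (height (world z) of filter below 0.05 m).
It fails at once if the specimen cup, the stain jar or the beaker is moved by more than 15 mm (distance of any of specimen_cup_b, stain_jar, beaker from where it was at the start of the episode above 0.015 m).
It also fails if it takes over 54 s, if anything falls off the work surface, if the arm or the gripper's body presses on something with over 40 N, if the wrist force passes 120 N, or if a joint passes its speed limit or range.

## Working session

There is one attempt and no reset: what is moved stays moved. The work goes in short steps, Python scripts to look and compute and a shell command to move; the robot and the scene stay as the last step left them, time stands still between calls to the robot, and variables do not carry over. Pictures are saved under pics/ and viewed, at most 11 in all, crops included, and the job is handed in when it is done.

```bash
ls; mkdir -p pics
python3 - <<'E'
from bench import bot
import cv2,numpy as np
for c in ("scene","top"):
    im=bot.snapshot(c); cv2.imwrite(f"pics/{c}0.png",im[:,:,::-1])
    m=bot.camera_model(c); print(c,m)
    for n in ("filter","ring","outlet_a","specimen_cup_b","stain_jar","beaker"):
        print(n,[(round(d["confidence"],2),np.round(d["extent"]).tolist()) for d in bot.look_for(n,c)])
s=bot.state();print(s, bot.hold_point_z)
E
```

```text
pics
scene {'fx': 417.7923894979245, 'fy': 417.7923894979245, 'cx': 322.7611517861524, 'cy': 206.12705532451605, 'eye': array([0.25098057, 0.4660919 , 0.96252253]), 'orientation': array([-144.4816174 ,    0.56007024, -146.4136186 ])}
filter [(0.83, [280.0, 259.0, 26.0, 23.0]), (0.81, [289.0, 317.0, 24.0, 18.0])]
ring [(0.62, [298.0, 315.0, 8.0, 16.0]), (0.57, [273.0, 257.0, 6.0, 8.0])]
outlet_a [(0.89, [339.0, 170.0, 63.0, 39.0]), (0.69, [243.0, 256.0, 62.0, 44.0])]
specimen_cup_b [(0.71, [287.0, 228.0, 26.0, 33.0])]
stain_jar [(0.82, [429.0, 160.0, 26.0, 35.0]), (0.23, [339.0, 170.0, 62.0, 43.0])]
beaker [(0.72, [326.0, 135.0, 23.0, 47.0])]
top {'fx': 477.0915280148788, 'fy': 477.0915280148788, 'cx': 326.923273900536, 'cy': 209.54912228039657, 'eye': array([ 0.46990724, -0.05112905,  1.44602419]), 'orientation': array([-1.74847002e+02, -1.26574629e-01, -9.15475396e+01])}
filter [(0.81, [261.0, 211.0, 22.0, 26.0]), (0.67, [235.0, 236.0, 26.0, 23.0])]
ring [(0.58, [239.0, 242.0, 12.0, 14.0])]
outlet_a [(0.86, [252.0, 176.0, 28.0, 49.0]), (0.69, [370.0, 189.0, 27.0, 63.0])]
specimen_cu
[... 157 characters left out ...]
0, 32.0])]
{'t': 0.7, 'qpos': array([75.66009065, 35.22747708, -0.72058977, 81.55675076,  0.4654133 ,
       63.21960637, -2.31437501]), 'qd': array([ 0.01516586, -0.01388575, -0.0021135 , -0.10198946,  0.05576173,
        0.02348927,  0.0597468 ]), 'effort': array([-9.93248619e-06, -4.58682668e+01,  2.09025121e-01, -1.65998465e+01,
       -6.10485231e-02,  1.31536464e-02,  3.64459891e-05]), 'position': array([ 0.14424032, -0.63375239,  0.17987098]), 'tcp_rot': array([-1.79999056e+02, -1.19514168e-04,  1.28238844e+01]), 'contact_force': array([-0.19829026, -0.34995964, -0.07445726]), 'moment': array([0.02307689, 0.0102132 , 0.00107539]), 'grip_force': 0.0, 'width': 1.0015360849231503} 0.0188
```

Run:
```python
import cv2,numpy as np
a=cv2.imread("pics/scene0.png")[110:340,200:460]; b=cv2.imread("pics/top0.png")[130:290,215:455]
cv2.imwrite("pics/c1.png",cv2.resize(a,None,fx=2.6,fy=2.6,interpolation=cv2.INTER_CUBIC))
cv2.imwrite("pics/c2.png",cv2.resize(b,None,fx=3.3,fy=3.3,interpolation=cv2.INTER_CUBIC))
```

```text
(no output)
```

View pics/c1.png

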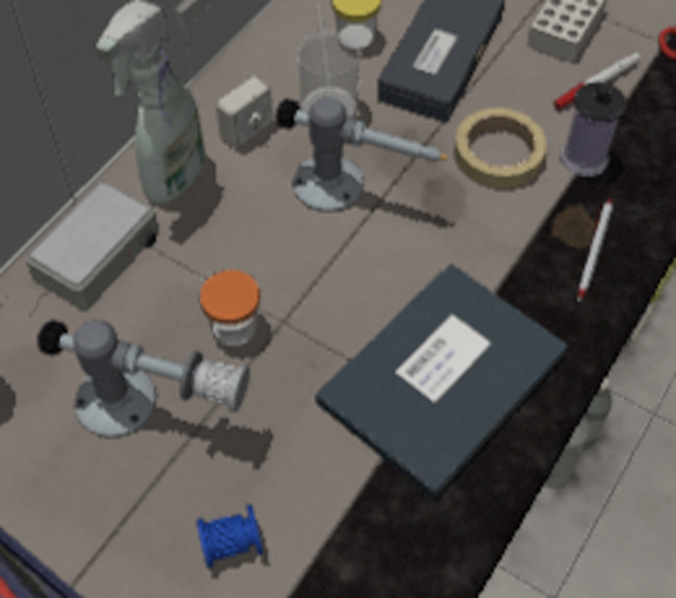

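View pics/c2.png

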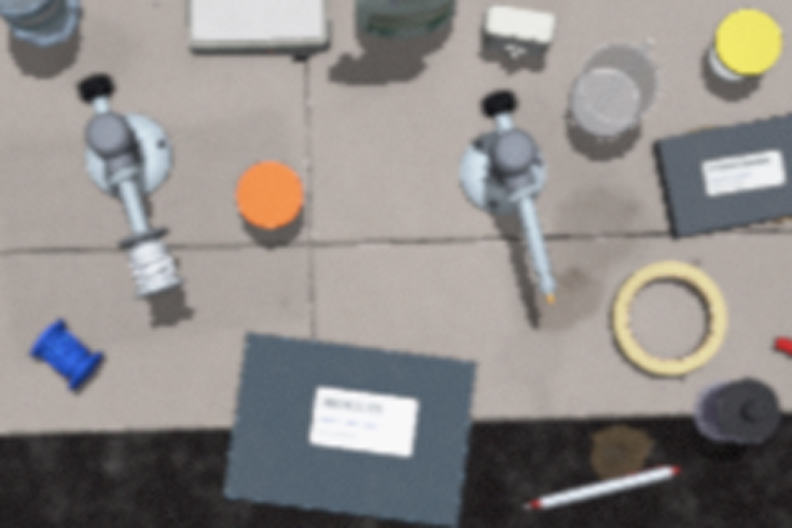

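```bash
cat > h.py <<'E'
import numpy as np,cv2
from scipy.spatial.transform import Rotation as R
from scipy.optimize import least_squares
from bench import bot
def proj(c,P):
    m=bot.camera_model(c); q=R.from_euler('xyz',m['orientation'],degrees=True).as_matrix()
    p=(np.atleast_2d(P)-m['eye'])@q
    return np.c_[m['fx']*p[:,0]/p[:,2]+m['cx'],m['fy']*p[:,1]/p[:,2]+m['cy']]
def pts(pose,L):  # L local (forward distance from column, z)
    x,y,a=pose; L=np.array(L,float); return np.c_[x+L[:,0]*np.cos(a),y+L[:,0]*np.sin(a),L[:,1]]
E
python3 - <<'E'
from h import *
s=lambda u,v:(200+u/2.6-.3,110+v/2.6-.3)
t=lambda u,v:(215+u/3.3-.35,130+v/3.3-.35)
S={'A':([(0,.13),(0,.004),(.0885,.1),(.1395,.1)],{'scene':[s(98,336),s(115,402),s(190,377),s(238,388)],'top':[t(108,133),t(129,155),t(143,237),t(157,290)]}),
'B':([(0,.13),(0,.004),(.125,.1)],{'scene':[s(328,108),s(328,185),s(438,155)],'top':[t(514,150),t(503,172),t(549,292)]})}
for k,(L,o) in S.items():
    f=lambda p:np.concatenate([(proj(c,pts(p,L))-np.array(o[c])).ravel() for c in o])
    r=least_squares(f,[.6,0.1,3],loss='soft_l1')
    print(k,r.x,np.degrees(r.x[2])); print(np.round(f(r.x).reshape(2,-1,2),1).tolist())
    print(pts(r.x,[(0,0),(.0995,.1),(.125,.1)]))
E
```

```text
A [0.7055364  0.16328899 3.4267385 ] 196.33765379336555
[[[-1.9, -0.6], [0.4, -0.6], [-0.4, -0.3], [1.6, 1.1]], [[-0.6, -0.1], [-0.2, 0.4], [-0.3, -0.4], [0.7, 0.6]]]
[[0.7055364  0.16328899 0.        ]
 [0.61005414 0.1352999  0.1       ]
 [0.58558382 0.12812681 0.1       ]]
B [ 0.68218037 -0.18107426  3.3803645 ] 193.68061907501104
[[[-0.5, -0.3], [-0.3, -0.5], [0.8, 0.6]], [[0.0, -0.2], [-0.5, -0.2], [0.4, 0.7]]]
[[ 0.68218037 -0.18107426  0.        ]
 [ 0.58550326 -0.20460696  0.1       ]
 [ 0.56072672 -0.21063795  0.1       ]]
```

```bash
cat >> h.py <<'E'
def cyl(pose,r,a,b,n=40):  # horizontal cylinder rims at forward dist a..b
    x,y,h=pose; th=np.linspace(0,2*np.pi,n); out=[]
    for d in (a,b):
        out.append(np.c_[x+d*np.cos(h)-r*np.cos(th)*np.sin(h),y+d*np.sin(h)+r*np.cos(th)*np.cos(h),.1+r*np.sin(th)])
    return out
def vcyl(pose,r,z,n=60):
    th=np.linspace(0,2*np.pi,n); return np.c_[pose[0]+r*np.cos(th),pose[1]+r*np.sin(th),0*th+z]
def overlay(im,c,pose,filt,k=6):
    big=cv2.resize(im,None,fx=k,fy=k,interpolation=cv2.INTER_CUBIC)
    cur=[(vcyl(pose,.04,0.0),(0,255,0)),(vcyl(pose,.02,.13),(0,255,0))]
    hs=[np.vstack(cyl(pose,.0075,.04,.125))]
    if filt: hs+=[np.vstack(cyl(pose,.023,.0885,.0935)),np.vstack(cyl(pose,.022,.137,.1395)),np.vstack(cyl(pose,.017,.0995,.1395))]
    for P,col in cur: cv2.polylines(big,[np.int32((proj(c,P)+.5)*k)],True,col,1)
    for P in hs: cv2.polylines(big,[cv2.convexHull(np.int32((proj(c,P)+.5)*k))],True,(0,0,255),1)
    return big
E
python3 - <<'E'
from h import *
A=[.70554,.16329,3.42674];B=[.68218,-.18107,3.38036]
o=[]
for p,f in((A,1),(B,0)):
    row=[]
    for c in("scene","top"):
        u,v=proj(c,pts(p,[(.06,.08)]))[0].astype(int)
        b=overlay(cv2.imread(f"pics/{c}0.png"),c,p,f)
        row.append(b[(v-25)*6:(v+25)*6,(u-32)*6:(u+32)*6][:,:390])
    o.append(np.hstack(row))
cv2.imwrite("pics/ov1.png",np.vstack(o)); print(np.vstack(o).shape)
E
```

```text
(600, 768, 3)
```

View pics/ov1.png

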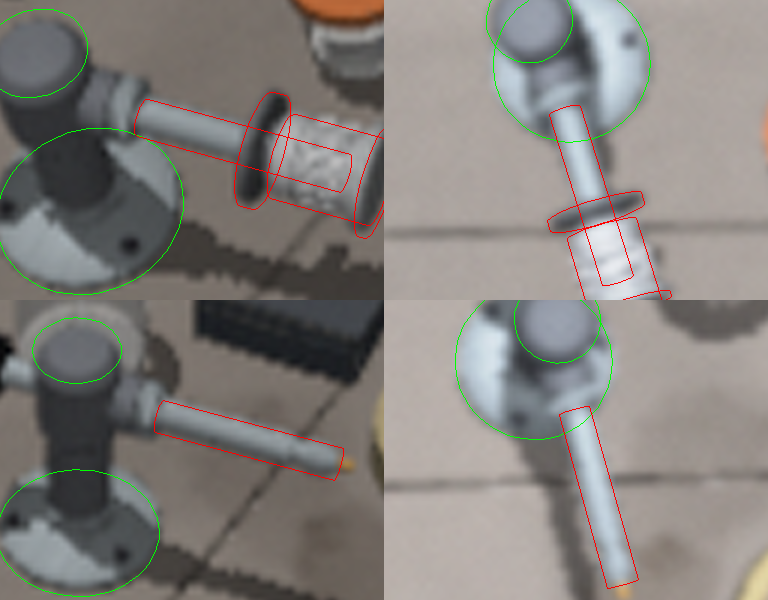

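```bash
cat >> h.py <<'E'
def rel(P,yaw,base=None):
    s=bot.state(); p,r=(s['position'],s['tcp_rot']) if base is None else base
    q=R.from_euler('xyz',r,degrees=True); T=R.from_euler('xyz',[180,0,yaw],degrees=True)
    print("offset cm",np.round(q.inv().apply(np.array(P)-p)*100,2),"ang",np.round((q.inv()*T).as_rotvec(degrees=True),2))
E
python3 -c "
from h import *
rel([.53,-.33,.18],58)"
```

```text
offset cm [ 4.436e+01 -2.106e+01 -1.000e-02] ang [ -0.    -0.   -45.18]
```

```bash
python3 -m creep '[{"offset":[44.4,-21.1,0],"angular":[0,0,-45],"grip":7},{"offset":[44.4,-21.1,0],"angular":[0,0,-45],"grip":7},{"offset":[44.4,-21.1,0],"angular":[0,0,-45],"grip":7},{"offset":[44.4,-21.1,0],"angular":[0,0,-45],"grip":7},{"offset":[44.4,-21.1,0],"angular":[0,0,-45],"grip":7},{"offset":[44.4,-21.1,0],"angular":[0,0,-45],"grip":7},{"offset":[44.4,-21.1,0],"angular":[0,0,-45],"grip":7},{"offset":[44.4,-21.1,0],"angular":[0,0,-45],"grip":7},{"offset":[44.4,-21.1,0],"angular":[0,0,-45],"grip":7},{"offset":[44.4,-21.1,0],"angular":[0,0,-45],"grip":7}]'; python3 -c "
from h import *
rel([.5933,.1304,.18],106.3)"
```

```text
t: 1.95
position: [0.5298, -0.3301, 0.1797]
tcp_rot: [-180.0, 0.1, 57.8]
contact_force: [-0.6, 0.1, 0.2]
width: 0.756
grip_force: 0.0
offset cm [ 42.36 -19.16  -0.08] ang [ -0.05   0.06 -48.49]
```

```bash
python3 -m creep '[{"offset":[42.3,-19.2,0],"angular":[0,0,-48.5],"grip":7},{"offset":[42.3,-19.2,0],"angular":[0,0,-48.5],"grip":7},{"offset":[42.3,-19.2,0],"angular":[0,0,-48.5],"grip":7},{"offset":[42.3,-19.2,0],"angular":[0,0,-48.5],"grip":7},{"offset":[42.3,-19.2,0],"angular":[0,0,-48.5],"grip":7},{"offset":[42.3,-19.2,0],"angular":[0,0,-48.5],"grip":7},{"offset":[42.3,-19.2,0],"angular":[0,0,-48.5],"grip":7},{"offset":[42.3,-19.2,0],"angular":[0,0,-48.5],"grip":7},{"offset":[42.3,-19.2,0],"angular":[0,0,-48.5],"grip":7},{"offset":[42.3,-19.2,0],"angular":[0,0,-48.5],"grip":7}]'
python3 - <<'E'
from h import *
rel([.5933,.1304,.110],106.3)
for c in("scene","top"): cv2.imwrite(f"pics/{c}1.png",bot.snapshot(c)[:,:,::-1])
s=bot.state()
o=[]
p=[.70554,.16329,3.42674]
for c in("scene","top"):
    u,v=proj(c,pts(p,[(.09,.1)]))[0].astype(int)
    b=overlay(cv2.imread(f"pics/{c}1.png"),c,p,1,6)
    x,y=((proj(c,s['position'])[0]+.5)*6).astype(int);cv2.circle(b,(x,y),4,(255,0,255),1)
    o.append(b[(v-48)*6:(v+48)*6,(u-32)*6:(u+32)*6])
cv2.imwrite("pics/ov2.png",np.hstack(o))
E
```

```text
t: 3.2
position: [0.5935, 0.1267, 0.1797]
tcp_rot: [-179.9, 0.2, 106.1]
contact_force: [-0.1, -0.0, -0.6]
width: 0.753
grip_force: 0.0
offset cm [0.38 0.09 6.97] ang [-0.06  0.16 -0.25]
```

View pics/ov2.png

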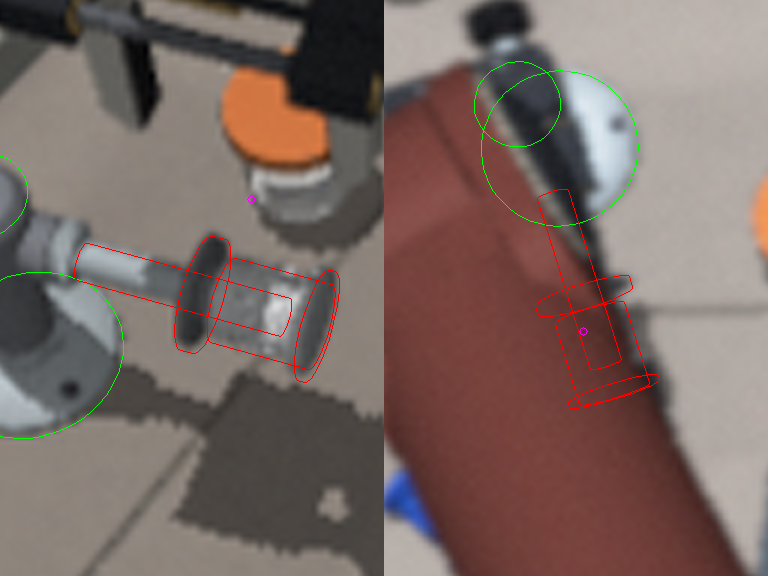

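```bash
python3 -m creep '[{"offset":[0.4,0.1,2],"angular":[0,0.1,-0.2],"grip":7},{"offset":[0.4,0.1,4],"angular":[0,0.1,-0.2],"grip":7},{"offset":[0.4,0.1,5.5],"angular":[0,0.1,-0.2],"grip":7},{"offset":[0.4,0.1,6.5],"angular":[0,0.1,-0.2],"grip":7},{"offset":[0.4,0.1,7],"angular":[0,0.1,-0.2],"grip":7},{"offset":[0.4,0.1,7],"angular":[0,0.1,-0.2],"grip":7},{"offset":[0.4,0.1,7],"angular":[0,0.1,-0.2],"grip":7}]'
python3 - <<'E'
from h import *
rel([.5933,.1304,.110],106.3)
c="scene"; im=bot.snapshot(c)[:,:,::-1]; cv2.imwrite("pics/scene2.png",im)
p=[.70554,.16329,3.42674]; u,v=proj(c,pts(p,[(.1,.1)]))[0].astype(int)
b=overlay(im,c,p,1,8)
cv2.imwrite("pics/ov3.png",b[(v-35)*8:(v+35)*8,(u-40)*8:(u+40)*8])
E
```

```text
t: 4.18
position: [0.5934, 0.1352, 0.1105]
tcp_rot: [179.9, -0.1, 106.5]
contact_force: [-0.1, -0.0, -0.2]
width: 0.751
grip_force: 0.0
offset cm [-0.46 -0.14  0.05] ang [ 0.07 -0.11  0.23]
```

View pics/ov3.png

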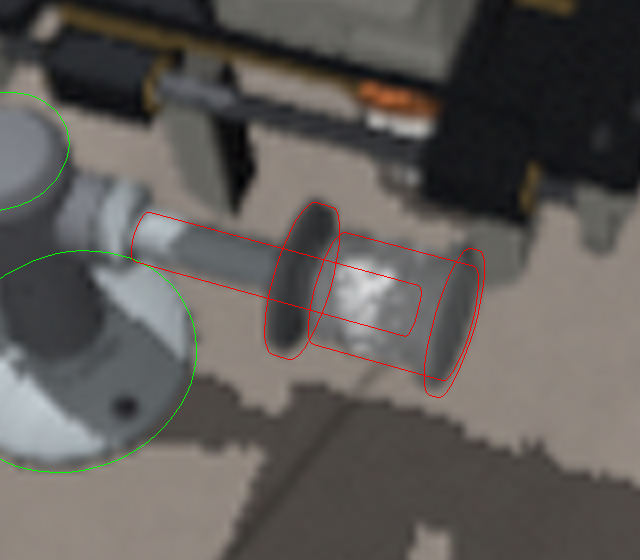

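```bash
python3 -m creep '[{"offset":[-0.45,-0.1,0],"angular":[0,0,0.2],"grip":7},{"offset":[-0.45,-0.1,0],"angular":[0,0,0.2],"grip":5.8},{"offset":[-0.45,-0.1,0],"angular":[0,0,0.2],"grip":5.4},{"offset":[-0.45,-0.1,0],"angular":[0,0,0.2],"grip":5.2},{"offset":[-0.45,-0.1,0],"angular":[0,0,0.2],"grip":5.2}]'
python3 - <<'E'
from h import *
rel([.5933,.1304,.110],106.3)
s=bot.state();print(s['contact_force'],s['width']*93,s['grip_force'])
E
```

```text
t: 4.85
position: [0.5932, 0.1305, 0.1099]
tcp_rot: [180.0, -0.1, 106.3]
contact_force: [-0.6, 0.5, 0.2]
width: 0.561
grip_force: 0.0
offset cm [-0.01  0.   -0.01] ang [ 0.   -0.11  0.03]
[-0.60128213  0.491782    0.22160113] 52.13626086937162 0.0
```

```bash
python3 -m creep '[{"offset":[0,0,0],"angular":[0,0,0],"grip":5.0},{"offset":[0,0,0],"angular":[0,0,0],"grip":4.9},{"offset":[0,0,0],"angular":[0,0,0],"grip":4.8}]';  python3 -m creep '[{"offset":[0,0,0],"angular":[0,0,0],"grip":4.6},{"offset":[0,0,0],"angular":[0,0,0],"grip":4.4},{"offset":[0,0,0],"angular":[0,0,0],"grip":4.0},{"offset":[0,0,0],"angular":[0,0,0],"grip":4.0},{"offset":[0,0,0],"angular":[0,0,0],"grip":4.0}]'
```

```text
t: 5.22
position: [0.5932, 0.1304, 0.1099]
tcp_rot: [-180.0, -0.1, 106.3]
contact_force: [-0.4, -0.3, -0.5]
width: 0.517
grip_force: 0.0
t: 5.85
position: [0.5933, 0.1303, 0.1099]
tcp_rot: [180.0, -0.1, 106.3]
contact_force: [0.2, 0.2, 0.1]
width: 0.425
grip_force: 0.0
```

Run:
```python
from h import *
c="scene"; im=bot.snapshot(c)[:,:,::-1]; cv2.imwrite("pics/scene3.png",im)
s=bot.state();print(s['position'],s['width'])
p=[.70554,.16329,3.42674]; u,v=proj(c,pts(p,[(.1,.1)]))[0].astype(int)
b=overlay(im,c,p,0,8)
x,y=((proj(c,s['position'])[0]+.5)*8).astype(int);cv2.circle(b,(x,y),4,(255,0,255),2)
q=R.from_euler('xyz',s['tcp_rot'],degrees=True)
for sy in(-1,1):
  for z in(0,-.0188):
    x,y=((proj(c,s['position']+q.apply([0,sy*s['width']*.0465,z]))[0]+.5)*8).astype(int);cv2.circle(b,(x,y),4,(0,255,255),2)
cv2.imwrite("pics/ov4.png",b[(v-45)*8:(v+25)*8,(u-40)*8:(u+40)*8])
```

```text
[0.59324649 0.13034882 0.10987679] 0.4275398655214236
```

View pics/ov4.png

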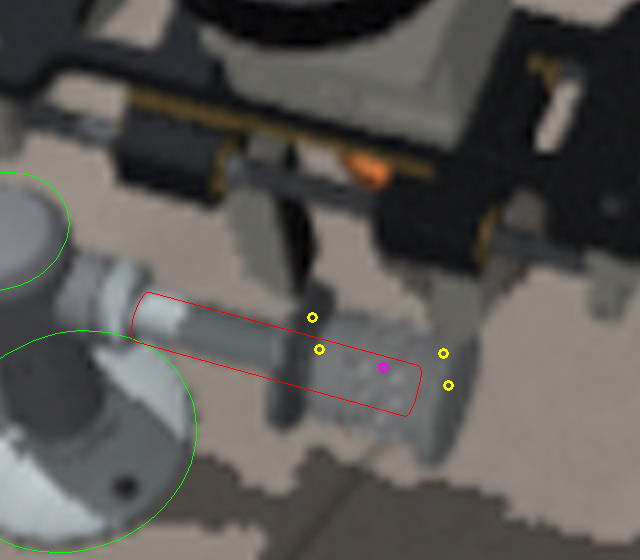

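```bash
python3 -m creep '[{"offset":[0,0,0],"angular":[0,0,0],"grip":6},{"offset":[0,0,0],"angular":[0,0,0],"grip":6},{"offset":[0,0,0],"angular":[0,0,0],"grip":6},{"offset":[0,0,0.5],"angular":[0,0,0],"grip":6},{"offset":[0,0,1],"angular":[0,0,0],"grip":6},{"offset":[0,0,1],"angular":[0,0,0],"grip":6}]';  python3 -m creep '[{"offset":[0,0,0],"angular":[0,0,0],"grip":5.4},{"offset":[0,0,0],"angular":[0,0,0],"grip":5.1},{"offset":[0,0,0],"angular":[0,0,0],"grip":5.0},{"offset":[0,0,0],"angular":[0,0,0],"grip":4.9},{"offset":[0,0,0],"angular":[0,0,0],"grip":4.9}]';python3 - <<'E'
from h import *
s=bot.state();print(s['contact_force'],s['width']*93,s['grip_force'])
E
```

```text
t: 6.65
position: [0.5927, 0.1301, 0.0991]
tcp_rot: [-179.9, -0.1, 106.3]
contact_force: [1.0, -0.6, -0.5]
width: 0.649
grip_force: 0.0
t: 7.28
position: [0.5933, 0.1303, 0.0999]
tcp_rot: [180.0, -0.1, 106.3]
contact_force: [0.5, 0.7, -0.8]
width: 0.531
grip_force: 0.0
[ 0.50874351  0.67574287 -0.7753617 ] 49.35096212729315 0.0
```

Run:
```python
from h import *
c="scene"; im=np.ascontiguousarray(bot.snapshot(c)[:,:,::-1]); cv2.imwrite("pics/scene4.png",im)
s=bot.state();k=10
b=cv2.resize(im,None,fx=k,fy=k,interpolation=cv2.INTER_CUBIC)
q=R.from_euler('xyz',s['tcp_rot'],degrees=True)
for sy in(-1,1):
  for z in range(0,61,10):
    x,y=((proj(c,s['position']+q.apply([0,sy*s['width']*.0465,-z/1000]))[0]+.5)*k).astype(int);cv2.circle(b,(x,y),3,(0,255,255) if z%20 else (0,0,255),-1)
x,y=((proj(c,s['position'])[0]+.5)*k).astype(int)
cv2.imwrite("pics/ov5.png",b[y-380:y+200,x-390:x+390])
```

```text
(no output)
```

View pics/ov5.png

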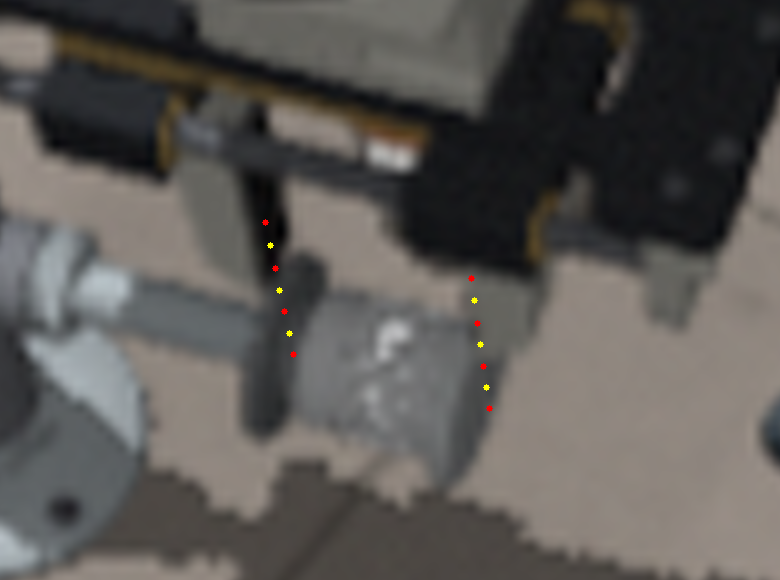

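```bash
python3 -m creep '[{"offset":[0,0,0],"angular":[0,0,0],"grip":6},{"offset":[0,0,0],"angular":[0,0,0],"grip":6},{"offset":[0,0,0.3],"angular":[0,0,0],"grip":6},{"offset":[0,0,0.6],"angular":[0,0,0],"grip":6},{"offset":[0,0,0.6],"angular":[0,0,0],"grip":6}]';  python3 -m creep '[{"offset":[0,0,0],"angular":[0,0,0],"grip":5.4},{"offset":[0,0,0],"angular":[0,0,0],"grip":5.1},{"offset":[0,0,0],"angular":[0,0,0],"grip":5.0},{"offset":[0,0,0],"angular":[0,0,0],"grip":4.9},{"offset":[0,0,0],"angular":[0,0,0],"grip":4.9}]';python3 - <<'E'
from h import *
s=bot.state();print(s['contact_force'],s['width']*93,s['grip_force'])
E
```

```text
t: 7.95
position: [0.5929, 0.1302, 0.0934]
tcp_rot: [-179.9, -0.1, 106.3]
contact_force: [-0.4, -0.3, -0.9]
width: 0.645
grip_force: 0.0
t: 8.57
position: [0.5933, 0.1304, 0.0939]
tcp_rot: [180.0, -0.1, 106.3]
contact_force: [0.4, -0.5, 1.0]
width: 0.527
grip_force: 0.0
[ 0.43368485 -0.53634873  0.99994907] 48.96589629572349 0.0
```

```bash
python3 -m creep '[{"offset":[0,0,0],"angular":[0,0,0],"grip":6},{"offset":[0,0,0],"angular":[0,0,0],"grip":6},{"offset":[0,0,0.2],"angular":[0,0,0],"grip":6},{"offset":[0,0,0.4],"angular":[0,0,0],"grip":6},{"offset":[0,0,0.4],"angular":[0,0,0],"grip":6}]';  python3 -m creep '[{"offset":[0,0,0],"angular":[0,0,0],"grip":5.4},{"offset":[0,0,0],"angular":[0,0,0],"grip":5.1},{"offset":[0,0,0],"angular":[0,0,0],"grip":5.0},{"offset":[0,0,0],"angular":[0,0,0],"grip":4.9},{"offset":[0,0,0],"angular":[0,0,0],"grip":4.9}]';python3 - <<'E'
from h import *
s=bot.state();print(s['contact_force'],s['width']*93,s['grip_force'])
E
```

```text
t: 9.2
position: [0.593, 0.1303, 0.0896]
tcp_rot: [-180.0, -0.1, 106.3]
contact_force: [0.5, -0.1, 0.5]
width: 0.649
grip_force: 0.0
t: 9.82
position: [0.5932, 0.1304, 0.0899]
tcp_rot: [180.0, -0.1, 106.3]
contact_force: [-0.2, -0.0, 0.2]
width: 0.525
grip_force: 0.0
[-0.18334657 -0.00320851  0.1756359 ] 48.82019079127562 0.0
```

Run:
```python
from h import *
c="scene"; im=np.ascontiguousarray(bot.snapshot(c)[:,:,::-1]); cv2.imwrite("pics/scene5.png",im)
s=bot.state();k=11
def crop(im): 
    b=cv2.resize(im,None,fx=k,fy=k,interpolation=cv2.INTER_CUBIC)
    x,y=((proj(c,[.5933,.1304,.1])[0]+.5)*k).astype(int)
    return b[y-360:y+180,x-200:x+200]
b=np.hstack([crop(cv2.imread("pics/scene2.png")),crop(im)])
b=np.clip((b/255.)**.6*255,0,255).astype(np.uint8)
cv2.imwrite("pics/ov6.png",b)
```

```text
(no output)
```

View pics/ov6.png

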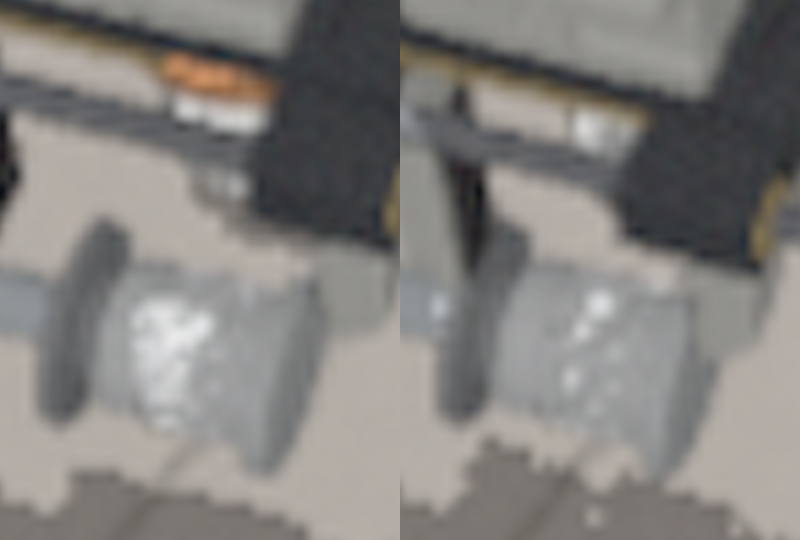

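```bash
python3 -m creep '[{"offset":[0,0,0],"angular":[0,0,0],"grip":4.8},{"offset":[0,0,0],"angular":[0,0,0],"grip":4.7},{"offset":[0,0,0],"angular":[0,0,0],"grip":4.6},{"offset":[0,0,0],"angular":[0,0,0],"grip":4.6}]';python3 - <<'E'
from h import *
s=bot.state();print(s['contact_force'],s['width']*93,s['grip_force'])
c="scene";q=R.from_euler('xyz',s['tcp_rot'],degrees=True)
x0=(proj(c,[.5933,.1304,.1])[0]+.5)*11
for sx in(1,-1):
 for sy in(1,-1):
  for z in(0,20,25,30): print(sx,sy,z,np.round((proj(c,s['position']+q.apply([sx*.0075,sy*(.0245+.0175),-z/1000]))[0]+.5)*11-x0+[600,360]))
E
```

```text
t: 10.38
position: [0.5933, 0.1304, 0.0899]
tcp_rot: [180.0, -0.1, 106.3]
contact_force: [-0.2, -0.4, -0.1]
width: 0.494
grip_force: 0.0
[-0.22765625 -0.35398908 -0.13141666] 45.89771721953672 0.0
1 1 0 [409. 362.]
1 1 20 [397. 316.]
1 1 25 [395. 304.]
1 1 30 [392. 293.]
1 -1 0 [778. 464.]
1 -1 20 [773. 420.]
1 -1 25 [772. 408.]
1 -1 30 [771. 397.]
-1 1 0 [434. 303.]
-1 1 20 [424. 257.]
-1 1 25 [421. 245.]
-1 1 30 [418. 233.]
-1 -1 0 [801. 404.]
-1 -1 20 [797. 359.]
-1 -1 25 [795. 347.]
-1 -1 30 [794. 335.]
```

```bash
python3 -m creep '[{"offset":[0,0,0],"angular":[0,0,0],"grip":6},{"offset":[0,0,0],"angular":[0,0,0],"grip":6},{"offset":[0,0,0.5],"angular":[0,0,0],"grip":6},{"offset":[0,0,1],"angular":[0,0,0],"grip":6},{"offset":[0,0,1.2],"angular":[0,0,0],"grip":6},{"offset":[0,0,1.2],"angular":[0,0,0],"grip":6}]'
python3 - <<'E'
from h import *
c="scene"; im=np.ascontiguousarray(bot.snapshot(c)[:,:,::-1]); cv2.imwrite("pics/scene6.png",im)
s=bot.state();q=R.from_euler('xyz',s['tcp_rot'],degrees=True);k=11
print(s['position'],s['width']*93)
b=cv2.resize(im,None,fx=k,fy=k,interpolation=cv2.INTER_CUBIC)
b=np.clip((b/255.)**.6*255,0,255).astype(np.uint8)
w=s['width']*.0465
for sy in(-1,1):
    for z,col in((37,(0,0,255)),(47,(0,255,255)),(57,(255,0,255))):
        for sx,rr in((1,4),(-1,2)):
            x,y=((proj(c,s['position']+q.apply([sx*.0075,sy*w,-z/1000]))[0]+.5)*k).astype(int);cv2.circle(b,(x,y),rr,col,-1)
x,y=((proj(c,[.5933,.1304,.1])[0]+.5)*k).astype(int)
cv2.imwrite("pics/ov7.png",b[y-360:y+180,x-300:x+300])
E
```

```text
t: 11.12
position: [0.5946, 0.1309, 0.0782]
tcp_rot: [179.8, -0.1, 106.3]
contact_force: [2.8, 0.1, 2.0]
width: 0.643
grip_force: 1.2
[0.59437668 0.1308434  0.07827426] 60.32931698103301
```

View pics/ov7.png

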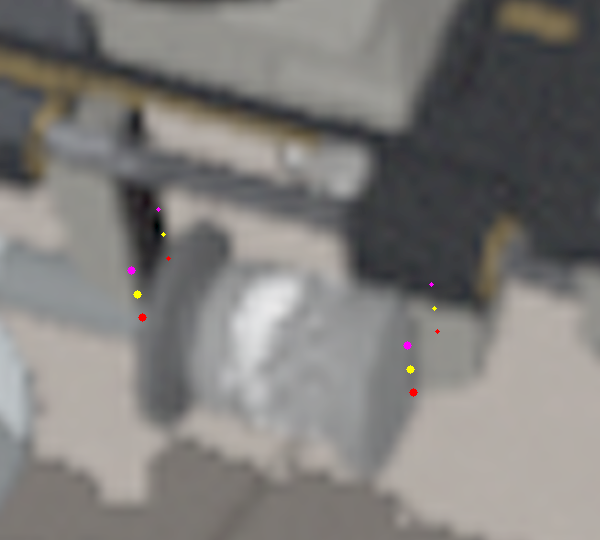

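```bash
python3 -m creep '[{"offset":[0,0,0],"angular":[0,0,0],"grip":6},{"offset":[0,0,0],"angular":[0,0,0],"grip":6}]'; python3 -m creep '[{"offset":[0,0,0],"angular":[0,0,0],"grip":5.7},{"offset":[0,0,0],"angular":[0,0,0],"grip":5.5},{"offset":[0,0,0],"angular":[0,0,0],"grip":5.5}]'
python3 - <<'E'
from h import *
s=bot.state();print(s['contact_force'],s['moment'],s['width']*93,s['grip_force'])
E
```

```text
t: 11.42
position: [0.5936, 0.1305, 0.0781]
tcp_rot: [179.9, -0.1, 106.3]
contact_force: [3.1, 0.9, 1.9]
width: 0.646
grip_force: 1.4
t: 11.8
position: [0.5948, 0.1309, 0.0785]
tcp_rot: [179.8, -0.1, 106.3]
contact_force: [5.9, 1.2, 3.0]
width: 0.593
grip_force: 2.6
[5.91503498 1.19249182 3.02181881] [ 0.34101247 -1.35101404 -0.04761616] 55.1363462654309 2.6059019844979048
```

```bash
python3 -m creep '[{"offset":[0,0,0],"angular":[0,0,0],"grip":6.8},{"offset":[0,0.2,0],"angular":[0,0,0],"grip":6.8},{"offset":[0,0.2,0],"angular":[0,0,0],"grip":6.8},{"offset":[0,0.2,0.2],"angular":[0,0,0],"grip":6.8},{"offset":[0,0.2,0.4],"angular":[0,0,0],"grip":6.8},{"offset":[0,0.2,0.6],"angular":[0,0,0],"grip":6.8},{"offset":[0,0.2,0.6],"angular":[0,0,0],"grip":6.8}]'; python3 -m creep '[{"offset":[0,0,0.1],"angular":[0,0,0],"grip":6.8},{"offset":[0,0,0.2],"angular":[0,0,0],"grip":6.8},{"offset":[0,0,0.2],"angular":[0,0,0],"grip":6.8}]'
```

```text
t: 12.68
position: [0.5949, 0.1309, 0.0716]
tcp_rot: [-180.0, -0.1, 106.3]
contact_force: [0.1, 0.8, 0.4]
width: 0.733
grip_force: 0.0
t: 13.05
position: [0.5951, 0.1309, 0.0698]
tcp_rot: [-180.0, -0.1, 106.3]
contact_force: [-0.1, -0.6, 1.2]
width: 0.732
grip_force: 0.0
```

```bash
python3 -m creep '[{"offset":[0,0,0.1],"angular":[0,0,0],"grip":6.8},{"offset":[0,0,0.2],"angular":[0,0,0],"grip":6.6},{"offset":[0,0,0.2],"angular":[0,0,0],"grip":6.0},{"offset":[0,0,0.2],"angular":[0,0,0],"grip":5.8}]'; python3 -m creep '[{"offset":[0,0,0],"angular":[0,0,0],"grip":5.6},{"offset":[0,0,0],"angular":[0,0,0],"grip":5.5},{"offset":[0,0,0],"angular":[0,0,0],"grip":5.5}]'
```

```text
t: 13.55
position: [0.5967, 0.1316, 0.0688]
tcp_rot: [179.8, -0.1, 106.3]
contact_force: [2.0, 1.0, 4.0]
width: 0.631
grip_force: 2.2
t: 13.92
position: [0.5967, 0.1316, 0.0688]
tcp_rot: [179.8, -0.1, 106.3]
contact_force: [2.4, 1.5, 5.0]
width: 0.589
grip_force: 2.6
```

```bash
python3 -m creep '[{"offset":[0,0,-0.1],"angular":[0,0,0],"grip":5.5},{"offset":[0,0,-0.2],"angular":[0,0,0],"grip":5.5},{"offset":[0,0,-0.2],"angular":[0,0,0],"grip":5.5}]'; python3 -m creep '[{"offset":[0,0,-0.1],"angular":[0,0,0],"grip":5.5},{"offset":[0,0,-0.2],"angular":[0,0,0],"grip":5.5},{"offset":[0,0,-0.2],"angular":[0,0,0],"grip":5.5}]';python3 - <<'E'
from h import *
c="scene"; im=np.ascontiguousarray(bot.snapshot(c)[:,:,::-1]); cv2.imwrite("pics/scene7.png",im)
s=bot.state();print(s['contact_force'],s['moment'],s['width']*93,s['grip_force'])
E
```

```text
t: 14.3
position: [0.5951, 0.131, 0.0695]
tcp_rot: [-180.0, -0.1, 106.3]
contact_force: [2.7, 0.7, 0.6]
width: 0.593
grip_force: 1.5
t: 14.68
position: [0.5946, 0.1307, 0.0715]
tcp_rot: [-179.9, -0.1, 106.3]
contact_force: [1.9, 1.1, -1.9]
width: 0.59
grip_force: 1.2
[ 1.72570693  1.18072458 -1.55849706] [ 0.13792293 -0.63291692 -0.01283181] 55.13496566321319 1.142569179610291
```

```bash
python3 -m creep '[{"offset":[0,0,0],"angular":[0,0,0],"grip":5.3},{"offset":[0,0,0],"angular":[0,0,0],"grip":5.1},{"offset":[0,0,0],"angular":[0,0,0],"grip":5.0},{"offset":[0,0,0],"angular":[0,0,0],"grip":5.0}]'; python3 -m creep '[{"offset":[0,0,0],"angular":[0,0,0],"grip":4.9},{"offset":[0,0,0],"angular":[0,0,0],"grip":4.8},{"offset":[0,0,0],"angular":[0,0,0],"grip":4.7},{"offset":[0,0,0],"angular":[0,0,0],"grip":4.7}]'
```

```text
t: 15.22
position: [0.5905, 0.1295, 0.0712]
tcp_rot: [-179.4, -0.0, 106.3]
contact_force: [-5.5, -0.7, 2.9]
width: 0.544
grip_force: 5.0
t: 15.72
position: [0.5898, 0.1293, 0.0712]
tcp_rot: [-179.3, -0.0, 106.3]
contact_force: [-6.6, -1.6, 4.2]
width: 0.514
grip_force: 12.2
```

```bash
python3 -m creep '[{"offset":[0,0,0],"angular":[0,0,0],"grip":4.5},{"offset":[0,0,0],"angular":[0,0,0],"grip":4.3},{"offset":[0,0,0],"angular":[0,0,0],"grip":4.3},{"offset":[0,0,0],"angular":[0,0,0],"grip":4.3}]'
python3 - <<'E'
from h import *
s=bot.state();print(s['contact_force'],s['moment'],s['position'],s['tcp_rot'],s['width']*93,s['grip_force'])
E
```

```text
t: 16.23
position: [0.5899, 0.1293, 0.0712]
tcp_rot: [-179.4, -0.0, 106.3]
contact_force: [-6.5, -1.3, 5.2]
width: 0.504
grip_force: 29.9
[-6.50305791 -1.28892544  5.18277226] [-0.469261    1.30501781 -0.03164848] [0.58987394 0.12931589 0.07118062] [-1.79358049e+02 -2.85554918e-02  1.06343205e+02] 46.833654413324425 29.87728310341481
```

```bash
python3 -m creep '[{"offset":[0,-0.3,-0.05],"angular":[0,0,0],"grip":4.3},{"offset":[0,-0.6,-0.1],"angular":[0,0,0],"grip":4.3},{"offset":[0,-1,-0.1],"angular":[0,0,0],"grip":4.3},{"offset":[0,-1,-0.1],"angular":[0,0,0],"grip":4.3}]'
```

```text
t: 16.73
position: [0.5849, 0.1278, 0.0722]
tcp_rot: [-179.9, -0.1, 106.3]
contact_force: [0.5, -0.4, -4.8]
width: 0.503
grip_force: 29.6
```

```bash
python3 -m creep '[{"offset":[0,-0.5,0.06],"angular":[0,0,0],"grip":4.3},{"offset":[0,-1,0.06],"angular":[0,0,0],"grip":4.3},{"offset":[0,-1.5,0.06],"angular":[0,0,0],"grip":4.3},{"offset":[0,-1.5,0.06],"angular":[0,0,0],"grip":4.3}]'
```

```text
t: 17.23
position: [0.5699, 0.1234, 0.0724]
tcp_rot: [-179.9, -0.1, 106.3]
contact_force: [-0.4, 0.3, -5.0]
width: 0.504
grip_force: 29.6
```

```bash
python3 -m creep '[{"offset":[0,-0.7,0],"angular":[0,0,0],"grip":4.3},{"offset":[0,-1.4,0],"angular":[0,0,0],"grip":4.3},{"offset":[0,-2.1,0],"angular":[0,0,0],"grip":4.3},{"offset":[0,-3,0],"angular":[0,0,0],"grip":4.3},{"offset":[0,-4,0],"angular":[0,0,0],"grip":4.3},{"offset":[0,-4.5,0],"angular":[0,0,0],"grip":4.3},{"offset":[0,-4.5,0],"angular":[0,0,0],"grip":4.3}]'
python3 - <<'E'
from h import *
A=[.70554,.16329,3.42674];B=[.68218,-.18107,3.38036]
s=bot.state();print(s['contact_force'],s['position'],s['tcp_rot'])
for c in("scene","top"): cv2.imwrite(f"pics/{c}8.png",bot.snapshot(c)[:,:,::-1])
p=s['position'];d=np.array([np.cos(A[2]),np.sin(A[2])]);v=p[:2]-A[:2];print("along",v@d,"lat",v@[-d[1],d[0]])
E
```

```text
t: 18.1
position: [0.5277, 0.1111, 0.0724]
tcp_rot: [-180.0, -0.1, 106.3]
contact_force: [0.3, 0.1, -1.4]
width: 0.501
grip_force: 29.8
[ 0.25593925  0.13052996 -1.36148243] [0.52766357 0.11112779 0.07235577] [-1.79996050e+02 -9.53813644e-02  1.06326144e+02]
along 0.18536699277798574 lat 1.9476896002354127e-05
```

Run:
```python
from h import *
B=[.68218,-.18107,3.38036]
P=pts(B,[(.186,.0717)])[0]; print(P); rel(P,np.degrees(B[2])-90)
```

```text
[ 0.50145678 -0.22505995  0.0717    ]
offset cm [-31.53 -12.04   0.  ] ang [ 0.04 -0.11  2.64]
```

```bash
python3 -m creep '[{"offset":[-3,-2,-0.5],"angular":[0,0,0],"grip":4.3},{"offset":[-8,-4,-0.5],"angular":[0,0,1],"grip":4.3},{"offset":[-13,-6,-0.5],"angular":[0,0,2],"grip":4.3},{"offset":[-18,-8,-0.5],"angular":[0,0,2.6],"grip":4.3},{"offset":[-23,-10,-0.5],"angular":[0,0,2.6],"grip":4.3},{"offset":[-28,-12,-0.5],"angular":[0,-0.1,2.6],"grip":4.3},{"offset":[-31.5,-12,-0.5],"angular":[0,-0.1,2.6],"grip":4.3},{"offset":[-31.5,-12,0],"angular":[0,-0.1,2.6],"grip":4.3},{"offset":[-31.5,-12,0],"angular":[0,-0.1,2.6],"grip":4.3},{"offset":[-31.5,-12,0],"angular":[0,-0.1,2.6],"grip":4.3}]'
python3 - <<'E'
from h import *
B=[.68218,-.18107,3.38036]
s=bot.state();print(s['contact_force'],s['width']*93,s['grip_force'])
P=pts(B,[(.186,.0717)])[0]; rel(P,np.degrees(B[2])-90)
k=6;o=[]
p=s['position'];al=(p[:2]-B[:2])@[np.cos(B[2]),np.sin(B[2])];print(al)
for c in("scene","top"):
    im=np.ascontiguousarray(bot.snapshot(c)[:,:,::-1]); cv2.imwrite(f"pics/{c}9.png",im)
    b=overlay(im,c,B,0,k)
    y=s['tcp_rot'][2]+90; h=np.radians(y)
    FP=[p[0]-al*np.cos(h),p[1]-al*np.sin(h),h]
    for r,a,e in((.023,al-.0236,al-.0186),(.017,al-.0166,al+.0234),(.022,al+.0204,al+.0234)):
        cv2.polylines(b,[cv2.convexHull(np.int32((proj(c,np.vstack(cyl(FP,r,a,e)))+.5)*k))],True,(255,0,255),1)
    u,v=proj(c,pts(B,[(.14,.1)]))[0].astype(int)
    o.append(b[(v-40)*k:(v+40)*k,(u-33)*k:(u+33)*k])
cv2.imwrite("pics/ov8.png",np.hstack(o))
E
```

```text
t: 19.45
position: [0.5016, -0.2228, 0.0718]
tcp_rot: [180.0, -0.1, 103.9]
contact_force: [-0.3, 0.6, -1.4]
width: 0.5
grip_force: 29.8
[-0.3270588   0.61192232 -1.35012683] 46.539541544102946 29.793177040410228
offset cm [-0.22 -0.07  0.01] ang [ 0.01 -0.06  0.22]
0.18533929259465043
```

View pics/ov8.png

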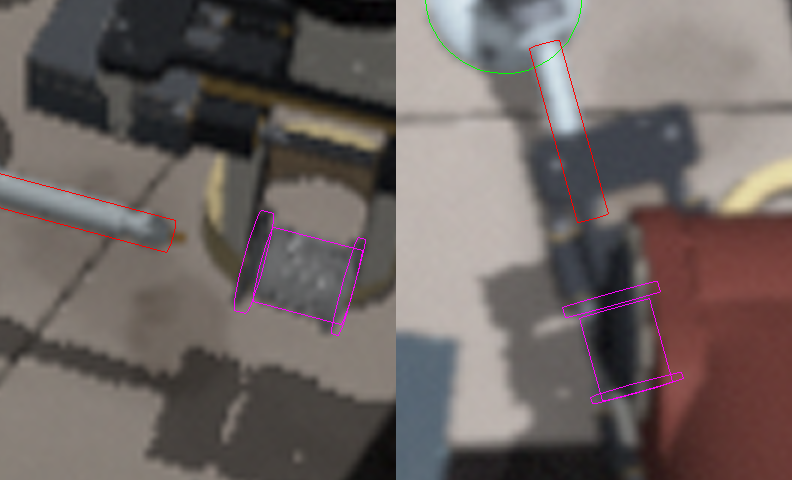

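```bash
python3 -m creep '[{"offset":[0,0.5,0],"angular":[0,0,0],"grip":4.3},{"offset":[0,1.2,0],"angular":[0,0,0],"grip":4.3},{"offset":[0,2,0],"angular":[0,0,0],"grip":4.3},{"offset":[0,2.6,0],"angular":[0,0,0],"grip":4.3},{"offset":[0,3.2,0],"angular":[0,0,0],"grip":4.3},{"offset":[0,3.6,0],"angular":[0,0,0],"grip":4.3},{"offset":[0,4,0],"angular":[0,0,0],"grip":4.3},{"offset":[0,4,0],"angular":[0,0,0],"grip":4.3}]'
cat >> h.py <<'E'
def rep(yaw0=193.68):
    B=[.68218,-.18107,3.38036]
    s=bot.state();p=s['position'];d=np.array([np.cos(B[2]),np.sin(B[2])]);v=p[:2]-B[:2]
    f=s['contact_force'];print("along %.4f lat %.4f z %.4f"%(v@d,v@[-d[1],d[0]],p[2]),"mouth past tip %.1f mm"%((.125-(v@d-.0166))*1000),"F along(to column) %.1f lat %.1f z %.1f"%(-f[:2]@d,f[:2]@[-d[1],d[0]],f[2]),s['tcp_rot'],np.round(s['moment'],2),s['width']*93,s['grip_force'])
E
python3 -c "
from h import *
rep()"
```

```text
t: 20.55
position: [0.5405, -0.2151, 0.0717]
tcp_rot: [180.0, -0.0, 103.7]
contact_force: [0.4, 0.1, -1.8]
width: 0.502
grip_force: 29.8
along 0.1457 lat -0.0005 z 0.0717 mouth past tip -4.1 mm F along(to column) 0.5 lat -0.0 z -1.8 [ 1.79988612e+02 -9.26542469e-03  1.03738341e+02] [-0.06 -0.1   0.02] 46.67997780871946 29.792876915889792
```

```bash
python3 -m creep '[{"offset":[0,0.3,0],"angular":[0,0,0],"grip":4.3},{"offset":[0,0.6,0],"angular":[0,0,0],"grip":4.3},{"offset":[0,0.8,0],"angular":[0,0,0],"grip":4.3},{"offset":[0,1,0],"angular":[0,0,0],"grip":4.3},{"offset":[0,1,0],"angular":[0,0,0],"grip":4.3}]';python3 -c "
from h import *
rep()"
```

```text
t: 21.18
position: [0.55, -0.2125, 0.0716]
tcp_rot: [180.0, -0.0, 103.7]
contact_force: [-0.2, 0.2, -2.5]
width: 0.502
grip_force: 29.8
along 0.1359 lat -0.0007 z 0.0716 mouth past tip 5.7 mm F along(to column) -0.2 lat -0.2 z -2.5 [ 1.79997919e+02 -2.87869800e-02  1.03741939e+02] [ 0.03 -0.12  0.02] 46.689385215679195 29.77275740238838
```

```bash
python3 -m creep '[{"offset":[0,0.3,0],"angular":[0,0,0],"grip":4.3},{"offset":[0,0.6,0],"angular":[0,0,0],"grip":4.3},{"offset":[0,0.9,0],"angular":[0,0,0],"grip":4.3},{"offset":[0,1.1,0],"angular":[0,0,0],"grip":4.3},{"offset":[0,1.1,0],"angular":[0,0,0],"grip":4.3}]';python3 -c "
from h import *
rep()"
```

```text
t: 21.8
position: [0.5611, -0.2101, 0.0718]
tcp_rot: [180.0, -0.0, 103.7]
contact_force: [0.1, 0.8, -2.9]
width: 0.506
grip_force: 29.8
along 0.1245 lat -0.0005 z 0.0718 mouth past tip 17.1 mm F along(to column) 0.3 lat -0.7 z -2.9 [ 1.79958967e+02 -1.39048050e-03  1.03736179e+02] [ 0.08 -0.1  -0.03] 47.04892063166451 29.791936843539588
```

```bash
python3 -m creep '[{"offset":[0,0.2,0],"angular":[0,0,0],"grip":4.3},{"offset":[0,0.4,0],"angular":[0,0,0],"grip":4.3},{"offset":[0,0.6,0],"angular":[0,0,0],"grip":4.3},{"offset":[0,0.8,0],"angular":[0,0,0],"grip":4.3},{"offset":[0,0.8,0],"angular":[0,0,0],"grip":4.3},{"offset":[0,0.8,0],"angular":[0,0,0],"grip":4.3}]';python3 -c "
from h import *
rep()"
```

```text
t: 22.55
position: [0.5646, -0.2088, 0.0714]
tcp_rot: [-179.6, -0.1, 103.7]
contact_force: [-6.2, 1.1, 2.7]
width: 0.506
grip_force: 29.9
along 0.1208 lat -0.0008 z 0.0714 mouth past tip 20.8 mm F along(to column) -5.8 lat -2.5 z 2.7 [-1.79554458e+02 -7.76813852e-02  1.03682970e+02] [0.17 1.52 0.02] 47.08330694274337 29.878881923505105
```

```bash
python3 -m creep '[{"offset":[0,0.15,0],"angular":[0,0,0],"grip":4.3},{"offset":[0,0.3,0],"angular":[0,0,0],"grip":4.3},{"offset":[0,0.45,0],"angular":[0,0,0],"grip":4.3},{"offset":[0,0.45,0],"angular":[0,0,0],"grip":4.3},{"offset":[0,0.45,0],"angular":[0,0,0],"grip":4.3}]';python3 -c "
from h import *
rep()"
```

```text
t: 23.18
position: [0.5668, -0.2083, 0.0715]
tcp_rot: [-179.3, -0.1, 103.7]
contact_force: [-9.8, 0.4, 7.0]
width: 0.505
grip_force: 29.9
along 0.1186 lat -0.0009 z 0.0715 mouth past tip 23.0 mm F along(to column) -9.5 lat -2.7 z 7.0 [-1.79291155e+02 -9.67746918e-02  1.03652833e+02] [ 0.09  2.28 -0.02] 46.986427166870335 29.930461480398662
```

```bash
python3 -m creep '[{"offset":[0,0,-0.05],"angular":[-0.4,0,0],"grip":4.3},{"offset":[0,0.15,-0.05],"angular":[-0.8,0,0],"grip":4.3},{"offset":[0,0.3,-0.05],"angular":[-0.8,0,0],"grip":4.3},{"offset":[0,0.4,-0.05],"angular":[-0.8,0,0],"grip":4.3},{"offset":[0,0.4,-0.05],"angular":[-0.8,0,0],"grip":4.3}]';python3 -c "
from h import *
rep()"
```

```text
t: 23.8
position: [0.5688, -0.2078, 0.0717]
tcp_rot: [-179.9, -0.1, 103.6]
contact_force: [-11.4, 0.1, 8.4]
width: 0.503
grip_force: 29.9
along 0.1164 lat -0.0009 z 0.0717 mouth past tip 25.2 mm F along(to column) -11.0 lat -2.8 z 8.4 [-1.79873007e+02 -1.18940634e-01  1.03628819e+02] [-0.01  2.89  0.06] 46.74456070653619 29.9322274181759
```

```bash
python3 -m creep '[{"offset":[0,0.1,-0.1],"angular":[0,0,0],"grip":4.3},{"offset":[0,0.2,-0.1],"angular":[-0.2,0,0],"grip":4.3},{"offset":[0,0.3,-0.1],"angular":[-0.2,0,0],"grip":4.3},{"offset":[0,0.3,-0.1],"angular":[-0.2,0,0],"grip":4.3}]';python3 -c "
from h import *
rep()"
```

```text
t: 24.3
position: [0.5695, -0.2076, 0.0718]
tcp_rot: [-179.8, -0.2, 103.6]
contact_force: [-14.9, 0.0, 7.1]
width: 0.505
grip_force: 29.9
along 0.1157 lat -0.0009 z 0.0718 mouth past tip 25.9 mm F along(to column) -14.5 lat -3.6 z 7.1 [-1.79805835e+02 -1.66423672e-01  1.03601012e+02] [-0.13  3.34  0.01] 46.98385709531224 29.864491805783473
```

```bash
python3 -m creep '[{"offset":[0,0,0],"angular":[0,0,0],"grip":4.8},{"offset":[0,0,0],"angular":[0,0,0],"grip":5.0},{"offset":[0,0,0],"angular":[0,0,0],"grip":5.3},{"offset":[0,0,0],"angular":[0,0,0],"grip":5.5},{"offset":[0,0,0],"angular":[0,0,0],"grip":5.5}]';python3 -c "
from h import *
rep()"
```

```text
t: 24.92
position: [0.5741, -0.2078, 0.073]
tcp_rot: [179.7, 0.0, 103.6]
contact_force: [-8.7, -1.0, 6.2]
width: 0.591
grip_force: 4.5
along 0.1113 lat 0.0004 z 0.0730 mouth past tip 30.3 mm F along(to column) -8.7 lat -1.1 z 6.2 [1.79650644e+02 6.92509082e-03 1.03613724e+02] [-0.3   2.16 -0.06] 54.99565773679415 4.48098823428154
```

```bash
python3 -m creep '[{"offset":[0,-0.3,0],"angular":[0.3,0,0],"grip":5.5},{"offset":[0,-0.6,0],"angular":[0.6,0,0],"grip":5.7},{"offset":[0,-0.8,0],"angular":[0.9,0,0],"grip":5.9},{"offset":[0,-0.85,0],"angular":[0.9,0,0],"grip":6.2},{"offset":[0,-0.85,0],"angular":[0.9,0,0],"grip":6.2}]';python3 -c "
from h import *
rep()"
```

```text
t: 25.55
position: [0.5718, -0.2075, 0.0732]
tcp_rot: [179.8, 0.0, 103.7]
contact_force: [-0.5, 1.1, -0.3]
width: 0.668
grip_force: 0.0
along 0.1135 lat -0.0004 z 0.0732 mouth past tip 28.1 mm F along(to column) -0.2 lat -1.1 z -0.3 [1.79849463e+02 5.09436445e-03 1.03735801e+02] [-0.02 -0.08 -0.03] 62.088842551733045 0.0
```

```bash
python3 -m creep '[{"offset":[0,0,0],"angular":[0,0,0],"grip":6.8},{"offset":[0,0,0],"angular":[0,0,0],"grip":6.8},{"offset":[0,0,-2],"angular":[0,0,0],"grip":6.8},{"offset":[0,0,-5],"angular":[0,0,0],"grip":6.8},{"offset":[0,0,-10],"angular":[0,0,0],"grip":6.8},{"offset":[0,-5,-14],"angular":[0,0,0],"grip":6.8},{"offset":[-6,-7,-14],"angular":[0,0,0],"grip":6.8},{"offset":[-12,-7,-14],"angular":[0,0,0],"grip":6.8},{"offset":[-18,-7,-14],"angular":[0,0,0],"grip":6.8},{"offset":[-22,-7,-14],"angular":[0,0,0],"grip":6.8}]'
python3 - <<'E'
from h import *
k=6;o=[];B=[.68218,-.18107,3.38036]
for c in("scene","top"):
    im=np.ascontiguousarray(bot.snapshot(c)[:,:,::-1]); cv2.imwrite(f"pics/{c}10.png",im)
    b=overlay(im,c,B,1,k)
    u,v=proj(c,pts(B,[(.09,.1)]))[0].astype(int)
    o.append(b[(v-40)*k:(v+40)*k,(u-33)*k:(u+33)*k])
    for n in ("filter","ring","stain_jar","beaker","specimen_cup_b"): print(c,n,[(round(d["confidence"],2),np.round(d["extent"]).tolist()) for d in bot.look_for(n,c)])
    print([np.round(proj(c,pts(B,[(l,.1)]))[0]).tolist() for l in(.091,.1175)])
cv2.imwrite("pics/ov9.png",np.hstack(o)); s=bot.state();print(s['contact_force'],s['position'])
E
```

```text
t: 26.8
position: [0.5545, -0.4417, 0.2124]
tcp_rot: [180.0, 0.1, 103.5]
contact_force: [1.0, 0.6, -0.4]
width: 0.737
grip_force: 0.0
scene filter [(0.81, [365.0, 173.0, 26.0, 17.0]), (0.81, [288.0, 316.0, 23.0, 20.0])]
scene ring [(0.61, [357.0, 167.0, 7.0, 8.0])]
scene stain_jar [(0.64, [334.0, 170.0, 48.0, 46.0]), (0.61, [427.0, 160.0, 23.0, 35.0])]
scene beaker [(0.85, [328.0, 136.0, 23.0, 46.0])]
scene specimen_cup_b [(0.86, [288.0, 227.0, 24.0, 31.0]), (0.3, [328.0, 172.0, 53.0, 43.0])]
[[357.0, 167.0], [366.0, 169.0]]
top filter [(0.78, [236.0, 238.0, 23.0, 21.0]), (0.66, [252.0, 184.0, 32.0, 65.0]), (0.54, [381.0, 218.0, 21.0, 25.0]), (0.23, [366.0, 182.0, 29.0, 51.0])]
top ring [(0.41, [238.0, 241.0, 8.0, 16.0])]
top stain_jar [(0.76, [436.0, 256.0, 26.0, 16.0])]
top beaker [(0.97, [400.0, 158.0, 24.0, 31.0])]
top specimen_cup_b [(0.55, [297.0, 190.0, 17.0, 24.0]), (0.48, [366.0, 180.0, 30.0, 51.0])]
[[378.0, 207.0], [381.0, 216.0]]
[-0.45840265 -0.89771931  0.30919383] [ 0.55544581 -0.43733212  0.2135101 ]
```

View pics/ov9.png

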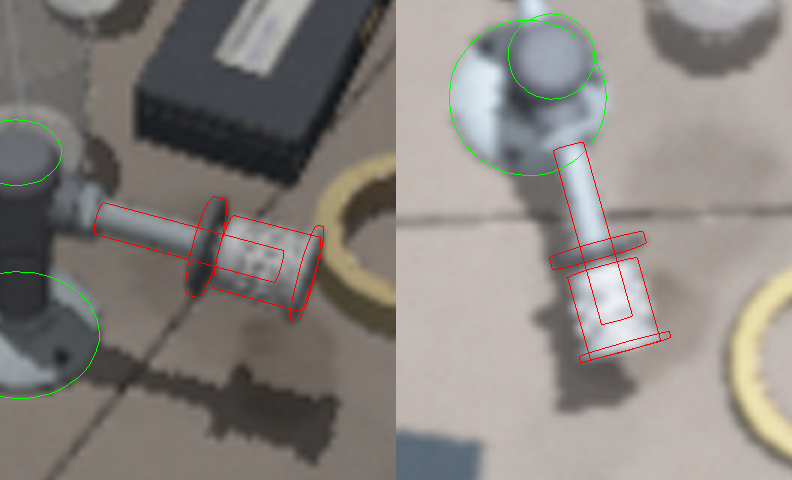

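The last picture shows the filter inside the locked-place outline on outlet B in both views. The ring is out (scene about 207,245; top about 598,250), and the cup, jar and beaker haven't moved.

```bash
python3 -m creep '[{"offset":[0,0,0],"angular":[0,0,0],"grip":6.8},{"offset":[0,0,0],"angular":[0,0,0],"grip":6.8}]'; python3 -c "
from bench import bot
print(bot.job_done())"
```

```text
t: 27.65
position: [0.5552, -0.438, 0.213]
tcp_rot: [179.9, -0.0, 103.7]
contact_force: [-0.2, 0.3, -0.6]
width: 0.732
grip_force: 0.0
the job is handed in; nothing more can be done
None
```

The filter is on outlet B's tube at its locked place with the ring sprung out, the arm is clear, and the job was handed in at about 27.7 s; no verdict came back.

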